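Pack the coffee-station drawer level and shut it

ROBOT

A 6-joint arm with a two-finger parallel gripper is mounted at the origin on the work surface. World frame = base frame: x ahead of the robot, y to its left, z up, the work surface at z = 0. Lengths are in m, angles in rad, forces in N, time in s.
With the tool pointing down it reaches from about 0.3 to 0.825 m from the base axis. Payload 5.4 kg.
Tool frame: the origin (TCP) lies midway between the tips of the shut fingers; the grasp point (between the pads) lies 19 mm behind it; x points along the fingers, y is the direction in which the jaws open and shut, and the axes are right-handed (so a half turn about x gives the same grasp; the last joint's range is limited). The gripper opens to 92 mm and grips with 3 to 60 N. Pads are 20 mm wide; open, the fingers measure 128 mm over their backs; the gripper's body (75 mm by 189 mm) begins 69 mm behind the grasp point.
Start: joints at [1.113, 0.158, 1.597, -0, 1.386, -0.21], TCP at [0.141, 0.557, 0.215] pointing down, gripper open.
Joint ranges: [-2.91, 2.91], [-0.94, 2.29], [0.18, 2.7], [-1.29, 4.43], [0.17, 2.64], [-3, 3]. Speed limits (rad/s): [2.57, 2.57, 3.14, 3.14, 3.14, 3.14].

INTERFACE

Orientations are given as [roll, pitch, yaw] about the fixed x, y, z axes, in that order (R = Rz(yaw) Ry(pitch) Rx(roll)).
In Python, from bench import ctrl gives the robot as it stands. The module is installed in compiled form; this text tells all that it offers.
- The arm moves only by the tool arm_command, never from a script. Its argument "increments" is text: rows parted by semicolons, each of 7 numbers parted by spaces: the turn, a rotation vector about the tool's x, y, z in degrees, then the shift along the tool's x, y, z in mm, then the finger opening in mm, from 0 to 91.9. In form: rx ry rz x y z hand; .... A call has 1 to 12 rows; each row shifts and turns the commanded pose from where the row before left it, along the tool's axes as they then stand; what a row does not reach is not made up. A row lasts 1/8 s, in which the tool goes at most 62.5 mm and 10.7 degrees, less where a joint would pass 70% of its speed; a pose out of reach is approached as far as the arm can. A call is refused whole if a number of a shift passes 62.5 or a number of a turn 10.7, either way. A call with a gripper value outside its range is refused whole. The fingers move at their own pace and stop on an object; "newtons" is the grip in N (left out, the last holds). Time passes only in rows, so rows that do not move let the fingers close. It gives the time, the measured TCP pose, the force and the opening at its end, in the units of the state.
- ctrl.sense(): the state, without advancing time (a new reading comes with each control period).
- ctrl.grab_frame(name): name is "scene" or "top" or "wrist"; returns (picture, depth): 480x640x3 uint8, red, green, blue; 480x640 float32, m along the optical axis (not along the pixel's ray), 0 where there is no reading.
- ctrl.calibration(name): a dict with "fx", "fy", "cx", "cy" (pixels), "k1" (the pictures are not rectified: a ray, as slopes to the right and down, at radius r is drawn at 1 + k1 r^2 times it, then the intrinsics apply), "xyz" and "orientation" of the camera in the world; the wrist camera has in their place "tool_from_camera" (4x4, takes a point from camera to tool coordinates, whose origin is the TCP and whose axes are the tool frame's). Camera axes: x right, y up, looking along -z (the intrinsics and any distortion apply to the point x, -y, -z); pixel columns grow to the right and rows downward; lengths in m; the calibration is good to about 2 mm. A picture is of the moment at which its call begins: read the wrist's pose just before it. calibration takes no time and is no camera call.
- ctrl.job_done(): hands the job in, once; it reports no verdict.
The state is a dict: "time_s": time; "qpos": joint angles; "joint_velocities": joint speeds; "joint_efforts": joint torques, N m; "tcp_pos": TCP position; "orientation": TCP orientation; "force": force on the tool from outside, world axes, zero at the start; "wrist_torque": the same for the moment, N m; "finger_gap": finger opening in m.
Only numpy, scipy, OpenCV 4.12 (cv2) and the standard library are available. Lean on these libraries where they do the work, as an engineer would, in place of code of your own. Each camera call takes 0.05 s, during which the arm holds its last target. There are 200 camera calls.

TASK

Stand the small hexagonal glass jar in the free place at the back of the jar row in the open drawer, setting it down rather than dropping it, and lay the loose teaspoon flat beside the teaspoon already in the drawer, its bowl the same way. With both in, run your fingertips over the jar row from the front jar to the back one, skimming just above the drawer's rim, to feel that nothing stands proud; then push the drawer gently fully home. Leave the other things on the table where they are.

Things in the scene. Friction and masses are not known exactly. Their poses are not given: they have to be found in the camera images.
- jar: Small closed jar to pack, upright on the table: hexagonal clear glass, 44 mm across flats, 51 across corners, glass 38 mm high; round steel lid 41 mm across; 50 mm high in all, about 100 g. Origin: centre of underside. z up; corners at +x and -x, flats facing +y and -y and every 60 degrees. Best gripped across two flats, 30 to 34 mm above its foot.
- spoon: Loose stainless teaspoon to pack, lying on the table: 136 mm long, 28 g. Origin: middle of its length, at the level it rests on; x along it to the bowl, z up. Bowl from x +26 to +68 mm, 27 wide, 8 high; handle from +29 to -73 mm, a 4 mm thick arched strip, near x = 0 it is 7 to 9 mm wide and 7 to 11 mm above the level it rests on. Centre of mass at x about +10 mm.
- spoon_tip (a point): The tip of the loose teaspoon's bowl, 68 mm from its origin along its x.
- stand: Fixed wooden drawer stand, 262 mm wide, 320 deep, 93 high. Origin: table level, middle of its front face. x to its back (the drawer comes out along -x, roughly towards the robot), y left, z up. On it a black capsule coffee machine, 130 mm wide about y = 0, up to 0.37 m above the table; its drip tray (up to 154 mm above the table) begins 8 mm behind the front face.
- brew_head (a point): Lower front edge, middle, of the coffee machine's brew head, 15 mm in front of the stand's front face (a thin steel badge above it 19 mm), 262 to 348 mm above the table, 122 mm wide. A hand pointing straight down cannot come close to the front face: tilt it 30 to 40 degrees, wrist leaning away from the machine. Fixed to the stand.
- rail: The front edge of the stand's top, over the drawer opening: its lower side is 75 mm above the table, 3 mm above the drawer's rim, so that anything proud of the rim catches on it. Same origin and axes as the stand.
- drawer (a joint): How far the drawer is pushed in along the stand's x: 0 fully open (at the start), 0.176 m shut; about 1.5 N friction, no spring. Inside 172 mm long, 208 wide, 54 deep; floor 18 mm, rim 72 mm above the table. Ribs 8 mm high make a row of three jar cells, 52 mm wide, along it; right of the row (-y) a 98 mm teaspoon compartment, left a 49 mm one with a butter spreader.
- jar_place (a point): On the drawer floor (moves with it): middle of the free back cell of the jar row, with the drawer open 33 mm in front of the stand's front face. Axes as the stand. The cell is 58 mm long, between the drawer's back wall and a rib; a jar fits with two flats facing the side ribs (4 mm free each side).
- spoon_place (a point): On the drawer floor (moves with it): where the middle of the loose teaspoon shall come, 40 mm left of the spoon in the drawer and parallel to it; axes as the stand. Both bowls point to the drawer's front (-x). Beside the handle the floor is clear for 30 mm each way, so open the fingers only a little when letting go.
- rim (a point): A point at the height of the drawer's rim (54 mm above its floor), over the middle of the jar row; it moves with the drawer; axes as the stand. The jars' lids lie 4 mm below the rim.
- front_panel (a point): The middle of the outer face of the drawer's front panel (a dark finger hole marks it), 46 mm above the table; the panel is 256 mm wide, 16 mm thick and reaches from 10 to 78 mm above the table. It faces -x of the stand. The jar row's middle line (jar_place, rim) lies 24.5 mm to the left (+y) of it.
- jar_mid: A jar like the small one, standing in the middle cell of the jar row, about 59 mm in front of the free place. Origin: centre of its underside.
- jar_front: A jar like the small one, standing in the front cell of the jar row, about 116 mm in front of the free place. Origin: centre of its underside.
- spoon_in: The teaspoon already in the drawer, lying flat near the right wall, bowl to the drawer's front; same make and axes as the loose one.
- spreader: Wooden butter spreader, 143 mm long, 6 mm thick, flat in the drawer's left compartment. Origin: underside.
- butter_bell: Bystander: white ceramic butter bell, 104 mm across, 114 mm high. Origin: centre of its underside.
- sugar_bowl: Bystander: copper-coloured sugar bowl with flip-top, 92 mm across, 94 mm high. Origin: centre of its underside.
- big_jar: Bystander: large closed hexagonal jar, 70 mm across flats, 94 mm high (too tall for the drawer). Origin: centre of its underside.
- egg_cup: Bystander: white ceramic egg cup, 49 mm across, 62 mm high. Origin: centre of its underside.
- trivet: Bystander: round cork trivet, 100 mm across, 8 mm thick. Origin: centre of its underside.

How it is judged:
By the outcome, as a careful person would: the job done as asked, in the order asked, and still so for the second after the job is handed in, with the robot touching nothing.
It also fails if it takes over 72 s, if anything falls off the work surface, if the arm or the gripper's body presses on something with over 40 N, if the wrist force passes 120 N, or if a joint passes its speed limit or range.

## Working session

There is one attempt and no reset: what is moved stays moved. The work goes in short steps, Python scripts to look and compute and a tool call to move; the robot and the scene stay as the last step left them, time stands still between calls to the robot, and variables do not carry over. Pictures are saved under pics/ and viewed, about 8 in all and at most 12, crops included, and the job is handed in when it is done.

Besides the shell and the picture viewer there is one more tool, called after "Request:" by a JSON object that holds its "api" and its "payload", one argument or row to a line. arm_command: Moves the arm, as the interface text tells. Its arguments: {"type":"object","properties":{"increments":{"type":"string"},"newtons":{"type":"number"}},"required":["increments"]}

```bash
mkdir -p pics; cat > h.py <<'E'
import numpy as np, cv2
from scipy.spatial.transform import Rotation as R
from bench import ctrl
def Tool(s=None):
    s=s or ctrl.sense(); T=np.eye(4); T[:3,:3]=R.from_euler('xyz',s['orientation']).as_matrix(); T[:3,3]=s['tcp_pos']; return T
def cam(n,s=None):
    c=ctrl.calibration(n)
    if 'tool_from_camera' in c: return c,Tool(s)@np.array(c['tool_from_camera'])
    T=np.eye(4); o=np.array(c['orientation'])
    T[:3,:3]=o if o.shape==(3,3) else R.from_euler('xyz',o).as_matrix(); T[:3,3]=c['xyz']; return c,T
def rays(c,T,uv):
    uv=np.atleast_2d(uv).astype(float); d=np.c_[(uv[:,0]-c['cx'])/c['fx'],(uv[:,1]-c['cy'])/c['fy']]; p=d.copy()
    for _ in range(20): p=d/(1+c['k1']*(p**2).sum(1,keepdims=True))
    return np.c_[p[:,0],-p[:,1],-np.ones(len(p))]@T[:3,:3].T
def plane(c,T,uv,z):
    r=rays(c,T,uv); return T[:3,3]+r*((z-T[2,3])/r[:,2])[:,None]
def deep(c,T,uv,D):
    r=rays(c,T,uv); uv=np.atleast_2d(uv).astype(int); return T[:3,3]+r*D[uv[:,1],uv[:,0]][:,None]
def proj(c,T,P):
    q=(np.atleast_2d(P)-T[:3,3])@T[:3,:3]; x=np.c_[q[:,0],-q[:,1]]/-q[:,2:]
    x=x*(1+c['k1']*(x**2).sum(1,keepdims=True)); return x*[c['fx'],c['fy']]+[c['cx'],c['cy']]
def snap(n,tag):
    s=ctrl.sense(); im,D=ctrl.grab_frame(n); c,T=cam(n,s); np.savez(f'{tag}.npz',im=im,D=D,T=T)
    cv2.imwrite(f'pics/{tag}.png',im[:,:,::-1]); return im,D,c,T
def load(n,tag):
    f=np.load(f'{tag}.npz'); return f['im'],f['D'],ctrl.calibration(n),f['T']
E
python3 - <<'E'
from h import *
print(ctrl.sense())
for n in('scene','top'):
    im,D,c,T=snap(n,n+'0'); print(n,c)
print(ctrl.calibration('wrist'))
E
```

```text
{'time_s': 0.0, 'qpos': array([ 1.11289102e+00,  1.59030715e-01,  1.59814698e+00, -2.06980477e-05,
        1.38619786e+00, -2.10109822e-01]), 'joint_velocities': array([-2.20388255e-04, -7.51056159e-04,  8.82578693e-04,  3.44133665e-05,
        1.43885419e-03, -2.39341419e-04]), 'joint_efforts': array([-9.03284417e-04, -3.85577452e+01, -3.22102833e+01,  6.98616472e-02,
        3.81339504e-02, -1.72172627e-04]), 'tcp_pos': array([0.14079435, 0.55688721, 0.21367191]), 'orientation': array([-1.76949851,  1.56901331, -2.01729018]), 'force': array([ 0.63049582, -0.50041393, -0.39545895]), 'wrist_torque': array([ 0.04453622, -0.04759279, -0.01761801]), 'finger_gap': 0.09198391674859531}
scene {'fx': 475.9615222643854, 'fy': 475.9615222643854, 'cx': 309.0963709453868, 'cy': 239.81591796936954, 'k1': -0.08760746787512343, 'xyz': array([ 1.02324918, -0.55835155,  1.05854213]), 'orientation': array([0.67449643, 0.01267648, 0.71659341])}
top {'fx': 601.7709045201653, 'fy': 601.7709045201653, 'cx': 324.71394383144803, 'cy': 243.9820091617389, 'k1': 0.0038621375744899173, 'xyz': array([0.4349405 , 0.00707815, 1.30946346]), 'orientation': array([ 0.07786624, -0.0114979 , -1.5481601 ])}
{'fx': 350.0246296933906, 'fy': 350.0246296933906, 'cx': 318.290293938917, 'cy': 237.2357677329526, 'k1': -0.030034806120359973, 'tool_from_camera': array([[ 9.97907929e-04,  2.57490268e-01, -9.66280376e-01,
        -1.68941820e-01],
       [ 9.99999499e-01, -1.79656197e-04,  9.84856704e-04,
        -8.09380005e-04],
       [ 7.99927595e-05, -9.66280875e-01, -2.57490318e-01,
        -7.19965565e-02],
       [ 0.00000000e+00,  0.00000000e+00,  0.00000000e+00,
         1.00000000e+00]])}
```

View pics/top0.png

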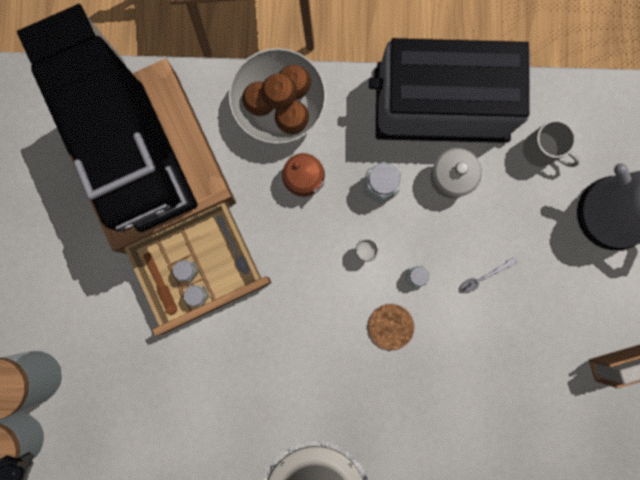

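View pics/scene0.png

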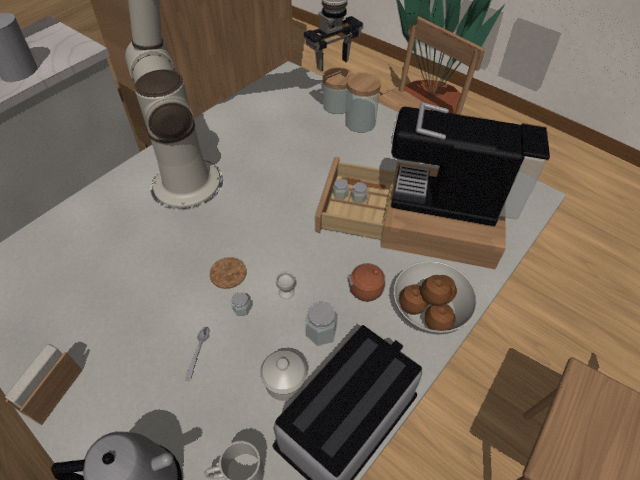

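The top view shows the open drawer (front panel from (155,332) to (268,282)), its two jars at (182,270) and (195,295), and the spoon near (240,265). The loose jar is at (418,276), and the loose spoon's bowl is at (470,285) with its handle end at (515,262). The scene view agrees.

```bash
python3 - <<'E'
from h import *
im,D,c,T=load('top','top0')
a=cv2.resize(im[195:345,95:285],None,fx=4,fy=4,interpolation=cv2.INTER_CUBIC)
cv2.imwrite('pics/c1.png',a[:,:,::-1])
# cloud masks
v,u=np.mgrid[0:480,0:640]; P=deep(c,T,np.c_[u.ravel(),v.ravel()],D).reshape(480,640,3)
z=P[...,2]; print('table z',np.median(z[300:400,420:560]))
# jar lid
def blob(u0,u1,v0,v1,zl,zh):
    m=np.zeros((480,640),bool); m[v0:v1,u0:u1]=True; m&=(z>zl)&(z<zh); q=P[m]; return m,q
m,q=blob(400,440,255,300,.043,.06); print('jar lid',len(q),q.mean(0),(q.max(0)+q.min(0))/2,np.ptp(q,0))
m,q=blob(450,530,250,300,.004,.03); print('spoon z',len(q),q.mean(0),q[:,2].max())
# panel top
m,q=blob(140,285,270,345,.068,.088); print('panel',len(q),q.mean(0))
# spoon mask by gray difference
g=im.astype(int).sum(2); sub=g[250:300,455:525]; print('spoon gray pct',np.percentile(sub,[1,5,50,95,99]))
# jars in drawer lids
for n,(a0,a1,b0,b1) in dict(mid=(165,200,255,284),front=(183,212,284,310)).items():
    m,q=blob(a0,a1,b0,b1,.058,.076); print(n,len(q),q.mean(0),(q.max(0)+q.min(0))/2)
E
```

```text
table z -0.0007234009772159045
jar lid 289 [ 0.47241189 -0.20352619  0.04955305] [ 0.47307758 -0.20372119  0.05071514] [0.03805727 0.03966111 0.01421823]
spoon z 415 [ 0.48031742 -0.36214716  0.00684475] 0.018645500292106654
panel 1516 [0.40863624 0.2485793  0.07528075]
spoon gray pct [264. 360. 530. 552. 560.]
mid 315 [0.47234343 0.28654332 0.06733292] [0.47261561 0.28716201 0.06704408]
front 335 [0.41987454 0.26065606 0.06814079] [0.41701336 0.2528334  0.0671045 ]
```

View pics/c1.png

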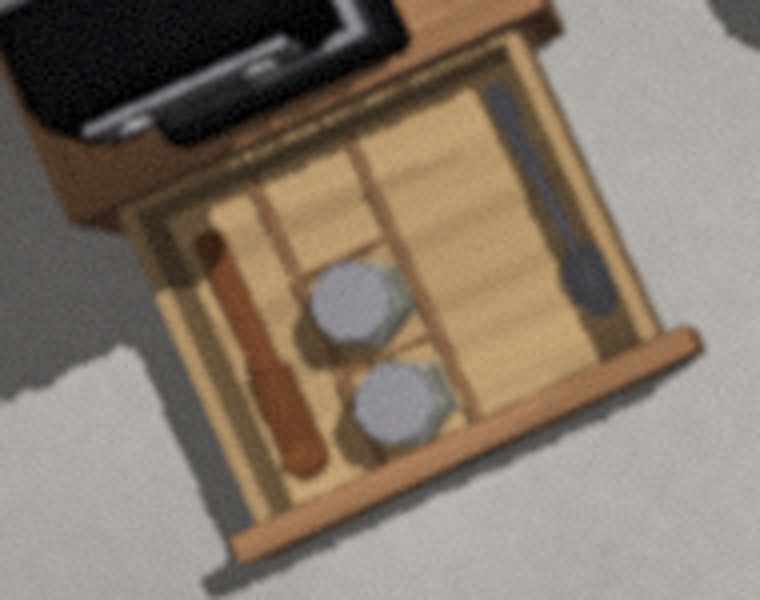

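The crop shows the panel's outer top edge from about (240,563) to (702,347), the mid lid at (353,300) and the front lid at (397,403). The row's right rib runs from (355,150) to (470,415), and the spoon lies with its bowl at (590,285) and handle end at (492,88).

```bash
cat > stand.py <<'E'
from h import *
im,D,c,T=load('top','top0')
f=lambda *p:(np.array(p,float)+.5)/4-.5+[95,195]
def pl(z,*p): return plane(c,T,f(*p),z)[:,:2]
if __name__=='__main__':
    for n,z,p in [('panel outer',.078,((240,563),(702,347))),('panel inner',.078,((233,541),(690,329))),('rib R',.026,((355,150),(470,415))),('rib L',.026,((258,185),(300,270))),('lids',.068,((397,403),(353,300))),('spoon_in',.024,((597,310),(492,88))),('R wall in',.072,((650,335),(513,40)))]:
        q=pl(z,*p); d=q[1]-q[0]; print(n,q.round(4),'len',np.hypot(*d).round(4),'ang',np.degrees(np.arctan2(d[1],d[0])).round(2))
    g=cv2.cvtColor(im,cv2.COLOR_RGB2HSV)
    sub=im[250:300,455:525].astype(int)
    m=np.zeros((480,640),np.uint8)
    sp=im[252:298,455:525].astype(int); bg=np.median(sp.reshape(-1,3),0); dd=np.abs(sp-bg).sum(2)
    for r in dd[::2,::2]: print(''.join('#' if x>90 else '+' if x>45 else '.' for x in r))
    lid=(g[...,1]<40)&(g[...,2]>110)
E
python3 stand.py
python3 - <<'E'
from h import *
im,D,c,T=load('top','top0')
a=cv2.resize(im[230:310,390:530],None,fx=5,fy=5,interpolation=cv2.INTER_CUBIC); cv2.imwrite('pics/c2.png',a[:,:,::-1])
E
```

```text
panel outer [[0.338  0.3346]
 [0.4522 0.1047]] len 0.2567 ang -63.58
panel inner [[0.3489 0.3387]
 [0.4612 0.1111]] len 0.2537 ang -63.73
rib R [[0.5537 0.2971]
 [0.4142 0.2306]] len 0.1546 ang -154.51
rib L [[0.5337 0.3479]
 [0.4889 0.3236]] len 0.0509 ang -151.58
lids [[0.4201 0.2608]
 [0.4724 0.2854]] len 0.0577 ang 25.26
spoon_in [[0.4713 0.1655]
 [0.589  0.2256]] len 0.1321 ang 27.08
R wall in [[0.4578 0.132 ]
 [0.6085 0.2075]] len 0.1686 ang 26.62
...................................
...................................
...................................
............................+......
..........................++.......
.........................#+...+....
........................+....++....
..........................++.......
....................++....+........
...................#+...+..........
.................++.+#.............
.................++++..............
.............+#++++................
.......+##+.+##+...................
.....+########+....................
....########+......................
...#########+......................
..##########.......................
..#########+.......................
..########.........................
..######...........................
...................................
...................................
```

View pics/c2.png

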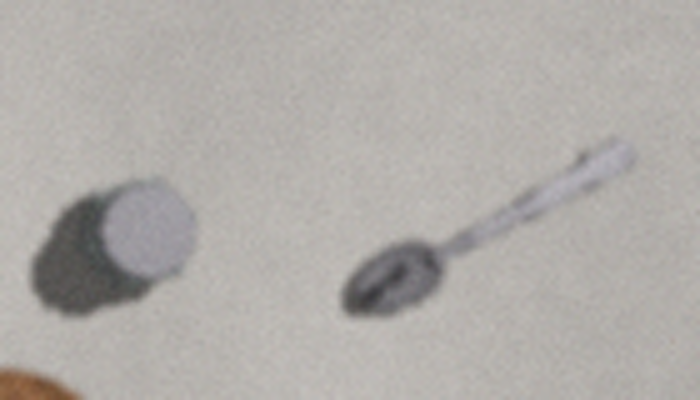

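The crop shows the jar lid at (150,229), the spoon's bowl tip at (343,308) and its handle end at (635,153).

```bash
cat >> h.py <<'E'
A=np.radians(26.3)
def ori(az,tilt,jaw,flip=1):
    """tool x = down tilted by 'tilt' towards azimuth az; jaw y horizontal at az+90 (flip -1: az-90) if jaw None"""
    x=np.array([np.sin(tilt)*np.cos(az),np.sin(tilt)*np.sin(az),-np.cos(tilt)])
    y=np.array([np.cos(jaw),np.sin(jaw),0]); y-=x*(x@y); y/=np.linalg.norm(y)
    return np.c_[x,y,np.cross(x,y)]
def plan(Rt,p,n,Rc=None,pc=None):
    """rows from current pose to TCP p, orientation Rt in n rows; returns end pose after rounding"""
    T=Tool(); Rc=T[:3,:3] if Rc is None else Rc; pc=T[:3,3] if pc is None else pc
    rv=np.degrees(R.from_matrix(Rc.T@Rt).as_rotvec())/n; rv=np.round(rv,1); p=np.array(p)
    out=[]; 
    for i in range(n):
        s=np.round(Rc.T@((p-pc)/(n-i))*1000,1); pc=pc+Rc@s/1000; Rc=Rc@R.from_rotvec(np.radians(rv)).as_matrix()
        out.append((rv,s))
    for rv,s in out: print(*(f'{x:g}' for x in [*rv,*s]),'|')
    print('end',pc.round(4)); return Rc,pc
E
python3 - <<'E'
from h import *
im,D,c,T=load('top','top0')
f=lambda *p:(np.array(p,float)+.5)/5-.5+[390,230]
print('jar',plane(c,T,f((150,229)),.05))
q=plane(c,T,f((343,308),(635,153)),.006); d=q[1]-q[0]; print(q,np.hypot(*d[:2]),'bowl az',np.degrees(np.arctan2(-d[1],-d[0])),'mid',q.mean(0))
print(Tool().round(3))
plan(ori(0,0,np.arctan2(Tool()[1,1],Tool()[0,1])),[.46,-.27,.19],14)
E
```

```text
jar [[ 0.47220729 -0.20536486  0.05      ]]
[[ 0.4412692  -0.29680668  0.006     ]
 [ 0.511407   -0.42373401  0.006     ]] 0.14501674403865408 bowl az 118.92426434539928 mid [ 0.4763381  -0.36027035  0.006     ]
[[-0.001  0.245  0.969  0.141]
 [-0.001  0.969 -0.245  0.557]
 [-1.    -0.002 -0.     0.214]
 [ 0.     0.     0.     1.   ]]
-0 -0 0 1.8 -51.7 36.6 |
-0 -0 0 1.8 -51.7 36.6 |
-0 -0 0 1.8 -51.7 36.6 |
-0 -0 0 1.8 -51.7 36.6 |
-0 -0 0 1.8 -51.7 36.6 |
-0 -0 0 1.8 -51.6 36.6 |
-0 -0 0 1.7 -51.7 36.6 |
-0 -0 0 1.8 -51.6 36.6 |
-0 -0 0 1.7 -51.7 36.6 |
-0 -0 0 1.8 -51.6 36.6 |
-0 -0 0 1.7 -51.7 36.6 |
-0 -0 0 1.8 -51.6 36.6 |
-0 -0 0 1.7 -51.7 36.5 |
-0 -0 0 1.8 -51.6 36.6 |
end [ 0.46 -0.27  0.19]
```

Request:
{"api": "arm_command", "payload": {
  "increments": "0 0 0 2 -45 32 91; 0 0 0 2 -45 32 91; 0 0 0 2 -45 32 91; 0 0 0 2 -45 32 91; 0 0 0 2 -45 32 91; 0 0 0 2 -45 32 91; 0 0 0 2 -45 32 91; 0 0 0 2 -45 32 91; 0 0 0 2 -45 32 91; 0 0 0 2 -45 32 91; 0 0 0 2 -45 32 91; 0 0 0 2 -45 32 91"
}}

```text
time_s: 1.6
tcp_pos: [0.3811, -0.0621, 0.1904]
orientation: [0.584, 1.57, 0.335]
force: [0.7, 1.0, 0.7]
finger_gap: 0.091
```

Request:
{"api": "arm_command", "payload": {
  "increments": "0 0 0 0 -46 32 91; 0 0 0 0 -46 32 91; 0 0 0 0 -46 32 91; 0 0 0 0 -46 32 91; 0 0 0 0 0 0 91"
}}

```text
time_s: 2.22
tcp_pos: [0.4597, -0.2726, 0.1893]
orientation: [2.822, 1.569, 2.571]
force: [-0.5, 1.3, 0.3]
finger_gap: 0.0909
```

```bash
python3 - <<'E'
from h import *
print(Tool().round(3),ctrl.sense()['qpos'].round(2))
im,D,c,T=snap('wrist','w1')
print(proj(c,T,[[.4722,-.2054,.05],[.4413,-.2968,.006],[.5114,-.4237,.006]]))
E
```

```text
[[-0.002  0.248  0.969  0.46 ]
 [ 0.001  0.969 -0.248 -0.273]
 [-1.     0.001 -0.002  0.189]
 [ 0.     0.     0.     1.   ]] [-0.76  0.08  1.74 -0.    1.33 -2.08]
[[395.0813097  221.65546215]
 [291.82250243 205.49504592]
 [197.31760768 295.54212162]]
```

View pics/w1.png

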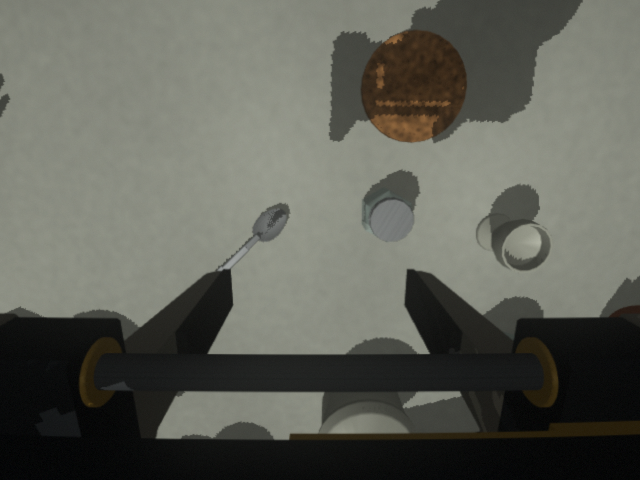

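The wrist view shows the jar lid at (391,220) with glass visible up and left of it, and the spoon's bowl at (271,222) with its handle running down-left. Predictions from the top camera agree to about 4 px.

```bash
python3 - <<'E'
from h import *
im,D,c,T=load('wrist','w1')
a=cv2.resize(im[165:285,340:440],None,fx=5,fy=5,interpolation=cv2.INTER_CUBIC)
b=cv2.resize(im[190:290,200:300],None,fx=4,fy=4,interpolation=cv2.INTER_CUBIC)
b=cv2.copyMakeBorder(b,0,200,0,0,cv2.BORDER_CONSTANT)
k=np.hstack([a,b[:600]]); k=k.astype(float); k=np.clip((k-30)*1.7,0,255).astype(np.uint8)
cv2.imwrite('pics/c3.png',k[:,:,::-1])
g=cv2.GaussianBlur(cv2.cvtColor(im,cv2.COLOR_RGB2GRAY),(3,3),0)
h=cv2.HoughCircles(cv2.resize(g[165:285,340:440],None,fx=4,fy=4,interpolation=cv2.INTER_CUBIC),cv2.HOUGH_GRADIENT,1,200,param1=80,param2=20,minRadius=70,maxRadius=110)
print(h); 
for x,y,r in h[0][:1]: 
    uv=[340+(x+.5)/4-.5,165+(y+.5)/4-.5]; print(uv,r/4,plane(c,T,[uv],.05))
E
```

```text
NoneTraceback (most recent call last):
  File "<stdin>", line 11, in <module>
TypeError: 'NoneType' object is not subscriptable
```

View pics/c3.png

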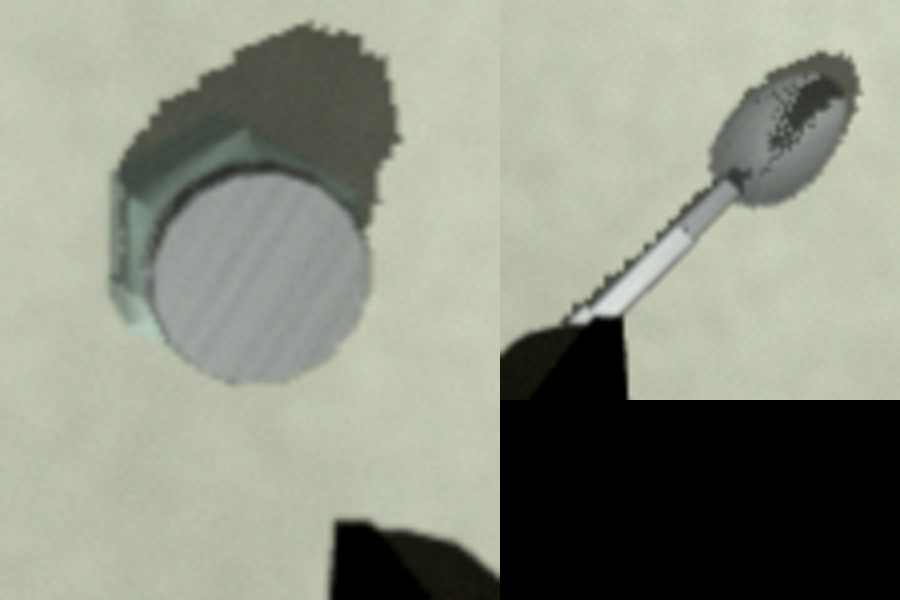

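The jar's left base edge is vertical in the image, (112,178) to (112,297), so two flats nearly face the jaws already. The spoon's handle axis runs from (735,185) to (590,320) in the right crop, offset 500.

```bash
python3 - <<'E'
from h import *
im,D,c,T=load('wrist','w1')
fa=lambda *p:(np.array(p,float)+.5)/5-.5+[340,165]
fb=lambda *p:(np.array(p,float)-[500,0]+.5)/4-.5+[200,190]
az=lambda d:np.degrees(np.arctan2(d[1],d[0]))
q=plane(c,T,fa((112,178),(112,297),(240,118)),0); print(q, 'L edge az',az(q[1]-q[0]),np.hypot(*(q[1]-q[0])[:2]),'top edge az',az(q[2]-q[0]),np.hypot(*(q[2]-q[0])[:2]))
print('lid',plane(c,T,fa((261,278)),.05), 'lid edges', plane(c,T,fa((151,278),(371,278)),.05))
h=plane(c,T,fb((735,185),(600,311)),.009); print('handle az (to bowl)',az(h[0]-h[1]),h)
b=plane(c,T,fb((848,76),(712,178)),.006); print('bowl tip, bowl start',b,np.hypot(*(b[0]-b[1])[:2]))
for uv in [(366,250)]:
    i,D2,c2,T2=load('top','top0'); print('egg',plane(c2,T2,[uv],.06))
E
```

```text
[[ 0.45482008 -0.22594573  0.        ]
 [ 0.47936275 -0.23142739  0.        ]
 [ 0.44923919 -0.19784468  0.        ]] L edge az -12.590479430224963 0.025147384727503108 top edge az 101.23283370689695 0.02864987819715102
lid [[ 0.47014807 -0.2080107   0.05      ]] lid edges [[ 0.46522672 -0.22724082  0.05      ]
 [ 0.47507717 -0.18873501  0.05      ]]
handle az (to bowl) 118.31526599374334 [[ 0.46280315 -0.33837705  0.009     ]
 [ 0.48691824 -0.38313507  0.009     ]]
bowl tip, bowl start [[ 0.44308965 -0.3027967   0.006     ]
 [ 0.46013741 -0.34434401  0.006     ]] 0.0449088582149877
egg [[ 0.52219001 -0.091333    0.06      ]]
```

```bash
python3 - <<'E'
from h import *
az=np.radians(-14.3); O=ori(az,np.radians(35),np.radians(75.7)); t=np.array([.471,-.207,.033])+.019*O[:,0]
Rc,pc=plan(O,t-.09*O[:,0],6); print('tcp',t)
plan(O,t,4,Rc,pc)
E
```

```text
-0 -5.9 -0 16.4 10.7 -7.5 |
-0 -5.9 -0 15.6 10.7 -9.2 |
-0 -5.9 -0 14.5 10.7 -10.7 |
-0 -5.9 -0 13.4 10.8 -12.1 |
-0 -5.9 -0 12.1 10.7 -13.5 |
-0 -5.9 -0 10.6 10.8 -14.6 |
end [ 0.4316 -0.1969  0.0911]
tcp [ 0.48156029 -0.20969178  0.01743611]
-0 0.1 -0 22.5 -0 -0.1 |
-0 0.1 -0 22.5 -0 -0.1 |
-0 0.1 -0 22.5 -0 -0 |
-0 0.1 -0 22.5 -0.1 -0 |
end [ 0.4816 -0.2097  0.0174]
```

Request:
{"api": "arm_command", "payload": {
  "increments": "0 -5.8 0 16 10.7 -7.5 91; 0 -5.8 0 15.6 10.7 -9.2 91; 0 -5.8 0 14.5 10.7 -10.7 91; 0 -5.8 0 13.4 10.8 -12.1 91; 0 -5.8 0 12.1 10.7 -13.5 91; 0 -5.9 0 10.6 10.8 -14.6 91; 0 0 0 0 0 0 91; 0 0 0 0 0 0 91"
}}

```text
time_s: 3.28
tcp_pos: [0.4326, -0.1975, 0.0947]
orientation: [-0.004, 0.96, -0.251]
force: [-0.0, 0.0, 0.9]
finger_gap: 0.0911
```

```bash
python3 - <<'E'
from h import *
az=np.radians(-14.3); O=ori(az,np.radians(35),np.radians(75.7)); t=np.array([.471,-.207,.033])+.019*O[:,0]
im,D,c,T=snap('wrist','w2')
plan(O,t,4)
# lid: depth band + low saturation
v,u=np.mgrid[0:480,0:640]; P=deep(c,T,np.c_[u.ravel(),v.ravel()],D).reshape(480,640,3)
m=(np.abs(P[...,2]-.05)<.005)&(np.hypot(P[...,0]-.471,P[...,1]+.207)<.03)
uv=np.argwhere(m)[:,::-1]; q=plane(c,T,uv,.05); print(len(q),(q.max(0)+q.min(0))/2,np.ptp(q,0),'tool',((q.mean(0)-T[:3,3])), P[m].mean(0))
E
```

```text
0.1 0 0 23.1 0.2 -1 |
0.1 0 0 23.1 0.2 -1 |
0.1 0 0 23.1 0.2 -1 |
0.1 0 0 23.1 0.3 -1 |
end [ 0.4816 -0.2097  0.0174]
1712 [ 0.46707517 -0.20663657  0.05      ] [4.28136219e-02 3.95730347e-02 5.55111512e-17] tool [ 0.18526266 -0.04663973 -0.14136365] [ 0.46777926 -0.20684613  0.04868074]
```

Request:
{"api": "arm_command", "payload": {
  "increments": "0 0 0 22.5 0 -1.5 91; 0 0 0 22.5 0 -1.5 91; 0 0 0 22.5 0 -1.5 91; 0 0 0 22.5 0 -1.5 91; 0 0 0 0 0 0 91; 0 0 0 0 0 0 30; 0 0 0 0 0 0 30; 0 0 0 0 0 0 30; 0 0 0 0 0 0 30; 0 0 0 0 0 0 30",
  "newtons": 15
}}

```text
time_s: 4.58
tcp_pos: [0.4767, -0.208, 0.0156]
orientation: [-0.001, 0.961, -0.248]
force: [-1.5, 0.7, 2.7]
finger_gap: 0.0436
```

```bash
cat >> h.py <<'E'
ex=np.array([np.cos(A),np.sin(A),0]); ey=np.array([-np.sin(A),np.cos(A),0]); PM=np.array([.395,.2197,0])
JP=PM+.159*ex+.0245*ey
def OD(tilt): return ori(A,np.radians(tilt),A+np.pi/2)
E
python3 - <<'E'
from h import *
print(JP)
T=Tool(); Rc,pc=plan(T[:3,:3],T[:3,3]+[0,0,.14],3)
O=OD(35); t=JP+[0,0,.13+.0312]+.019*O[:,0]; print(t)
plan(O,t,12,Rc,pc)
E
```

```text
[0.5266861  0.31211224 0.        ]
0 0 0 -38.3 -0 26.7 |
0 0 0 -38.2 -0 26.7 |
0 0 0 -38.3 -0 26.7 |
end [ 0.4767 -0.208   0.1556]
[0.53645596 0.31694081 0.14563611]
-2.8 -0 1.9 -2.7 43.6 -5.3 |
-2.8 -0 1.9 -1.3 43.9 -3.2 |
-2.8 -0 1.9 0.2 44 -1 |
-2.8 -0 1.9 1.7 44 1.1 |
-2.8 -0 1.9 3.1 43.8 3.3 |
-2.8 -0 1.9 4.6 43.5 5.4 |
-2.8 -0 1.9 6 43 7.5 |
-2.8 -0 1.9 7.4 42.3 9.6 |
-2.8 -0 1.9 8.8 41.5 11.7 |
-2.8 -0 1.9 10.2 40.6 13.7 |
-2.8 -0 1.9 11.5 39.6 15.6 |
-2.8 -0 1.9 12.7 38.3 17.5 |
end [0.5364 0.3169 0.1456]
```

Request:
{"api": "arm_command", "payload": {
  "increments": "0 0 0 -38 0 26.5 30; 0 0 0 -38 0 26.5 30; 0 0 0 -38 0 26.5 30"
}}

```text
time_s: 4.95
tcp_pos: [0.4759, -0.2074, 0.155]
orientation: [0.0, 0.963, -0.248]
force: [-0.0, 0.2, -0.6]
finger_gap: 0.0441
```

Request:
{"api": "arm_command", "payload": {
  "increments": "-2.8 0 1.9 -2.7 43.6 -5.3 30; -2.8 0 1.9 -1.3 43.9 -3.2 30; -2.8 0 1.9 0.2 44 -1 30; -2.8 0 1.9 1.7 44 1.1 30; -2.8 0 1.9 3.1 43.8 3.3 30; -2.8 0 1.9 4.6 43.5 5.4 30; -2.8 0 1.9 6 43 7.5 30; -2.8 0 1.9 7.4 42.3 9.6 30; -2.8 0 1.9 8.8 41.5 11.7 30; -2.8 0 1.9 10 40 13 30; 0 0 0 0 0 0 30; 0 0 0 0 0 0 30"
}}

```text
time_s: 6.45
tcp_pos: [0.5254, 0.2284, 0.1452]
orientation: [-0.012, 0.965, 0.332]
force: [0.4, -1.2, -2.0]
finger_gap: 0.0441
```

```bash
python3 - <<'E'
from h import *
s=ctrl.sense(); print(s['tcp_pos'],s['finger_gap'],s['qpos'].round(2))
im,D,c,T=snap('wrist','w3')
q=lambda a,b,z: proj(c,T,[PM+a*ex+b*ey+[0,0,z]])[0].round(0)
print('mid lid',q(.1,.0245,.068),'front lid',q(.043,.0245,.068),'JP floor',q(.159,.0245,.018),'back rib',q(.129,.0245,.026),'spoon_in',q(.11,-.0815,.025))
E
```

```text
[0.5254016  0.22836741 0.14518302] 0.04407916661174247 [ 0.13 -0.2   2.21  0.22  0.54 -1.94]
mid lid [440. 154.] front lid [456.  57.] JP floor [416. 176.] back rib [422. 152.] spoon_in [276. 143.]
```

View pics/w3.png

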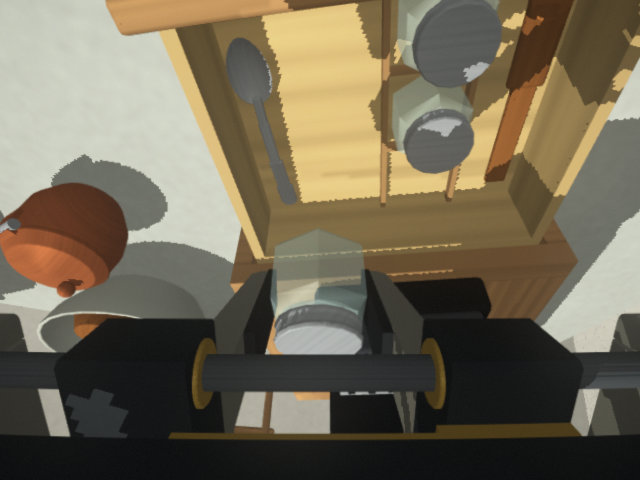

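The wrist view (inverted) shows the held jar between the fingers, with its lid at about (318,330). In the drawer, the mid lid is at (438,142), the front lid at (457,42), and the spoon runs from (248,65) to (288,198). Now I'll measure the lids in the same frame by depth.

```bash
python3 - <<'E'
from h import *
im,D,c,T=load('wrist','w3')
v,u=np.mgrid[0:480,0:640]; P=deep(c,T,np.c_[u.ravel(),v.ravel()],D).reshape(480,640,3)
S=lambda q:np.c_[(q-PM)@ex,(q-PM)@ey,q[:,2]]
def top(u0,u1,v0,v1):
    b=P[v0:v1,u0:u1].reshape(-1,3); d=D[v0:v1,u0:u1].ravel(); b=b[d>0]; h=np.histogram(b[:,2],np.arange(0,.3,.004)); k=h[0]; print('  zhist',[(round(h[1][i],3),int(k[i])) for i in np.argsort(-k)[:4]]); return b
for n,w,z in [('mid',(395,480,90,180),(.062,.074)),('front',(405,505,5,90),(.062,.074)),('held',(270,368,290,356),(.1,.26))]:
    b=top(*w); b=b[(b[:,2]>z[0])&(b[:,2]<z[1])]; q=S(b); print(n,len(q),'mid-range',((np.percentile(q,1,0)+np.percentile(q,99,0))/2).round(4),'ext',(np.percentile(q,99,0)-np.percentile(q,1,0)).round(4))
for n,p in [('back wall top L',(300,249)),('back wall top R',(460,243)),('wall foot',(420,203)),('spoon bowl',(248,65)),('spoon end',(289,196)),('floor',(320,100)),('held lid',(318,340)),('rib R back',(384,200)),('rib R front',(388,60)),('rib back cell',(420,160))]:
    x=P[p[1]-1:p[1]+2,p[0]-1:p[0]+2].reshape(-1,3); print(n,S(np.median(x,0)[None])[0].round(4))
print('tcp',S(T0[None])if 0 else S(Tool()[:3,3][None]).round(4))
E
```

```text
zhist [(np.float64(0.064), 3009), (np.float64(0.016), 1443), (np.float64(0.048), 706), (np.float64(0.052), 418)]
mid 3120 mid-range [0.0955 0.0237 0.0652] ext [0.0371 0.0376 0.0054]
  zhist [(np.float64(0.064), 5446), (np.float64(0.016), 946), (np.float64(0.048), 450), (np.float64(0.052), 283)]
front 5662 mid-range [0.0392 0.0247 0.0663] ext [0.0359 0.0371 0.0041]
  zhist [(np.float64(0.176), 2509), (np.float64(0.16), 951), (np.float64(0.164), 921), (np.float64(0.168), 727)]
held 6271 mid-range [ 0.1196 -0.0492  0.1747] ext [0.1562 0.0443 0.0744]
back wall top L [ 0.0933 -0.0566  0.1395]
back wall top R [0.1848 0.0517 0.0707]
wall foot [0.1849 0.0293 0.0234]
spoon bowl [ 0.0564 -0.0895  0.0168]
spoon end [ 0.1659 -0.0825  0.0222]
floor [ 0.0848 -0.0466  0.0163]
held lid [ 0.1091 -0.0495  0.1781]
rib R back [ 0.1764 -0.0019  0.0251]
rib R front [ 0.0598 -0.0023  0.0242]
rib back cell [0.1044 0.0132 0.0668]
tcp [[ 0.1207 -0.0504  0.1454]]
```

```bash
python3 - <<'E'
from h import *
im,D,c,T=load('wrist','w3')
v,u=np.mgrid[0:480,0:640]; P=deep(c,T,np.c_[u.ravel(),v.ravel()],D).reshape(480,640,3)
S=lambda q:np.c_[(q-PM)@ex,(q-PM)@ey,q[:,2]]
b=P[290:358,268:370].reshape(-1,3); q=S(b); q=q[(q[:,2]>.174)&(q[:,2]<.184)&(q[:,0]<.16)&(q[:,0]>.07)]
print(len(q),((np.percentile(q,1,0)+np.percentile(q,99,0))/2).round(4),(np.percentile(q,99,0)-np.percentile(q,1,0)).round(4))
# front lid edge (nearest the camera) from rays on lid plane z=.1776
for p in [(318,305),(275,335),(363,335),(318,352)]: print(p,S(plane(c,T,[p],.1775)).round(4), D[p[1],p[0]])
Tt=Tool(); print(Tt[:3,:3].round(3), OD(35).round(3)); 
E
```

```text
2854 [ 0.1092 -0.0497  0.1766] [0.0296 0.0383 0.0048]
(318, 305) [[ 0.0799 -0.0461  0.1775]] 0.1461621
(275, 335) [[ 0.1037 -0.0675  0.1775]] 0.15340516
(363, 335) [[ 0.1075 -0.0299  0.1775]] 0.24372628
(318, 352) [[ 0.1238 -0.0512  0.1775]] 0.16110218
[[ 0.538 -0.335  0.773]
 [ 0.185  0.942  0.279]
 [-0.822 -0.007  0.569]] [[ 0.514 -0.443  0.734]
 [ 0.254  0.896  0.363]
 [-0.819  0.     0.574]]
```

```bash
python3 - <<'E'
from h import *
plan(OD(35),PM+.1617*ex+.023*ey+[0,0,.125],4)
E
```

```text
-1.3 -0.1 1 8.6 19.5 3.8 |
-1.3 -0.1 1 9 19.2 4.2 |
-1.3 -0.1 1 9.3 19 4.6 |
-1.3 -0.1 1 9.7 18.7 5 |
end [0.5297 0.312  0.125 ]
```

Request:
{"api": "arm_command", "payload": {
  "increments": "-1.3 0 1 8.6 19.5 3.8 30; -1.3 0 1 9 19.2 4.2 30; -1.3 0 1 9.3 19 4.6 30; -1.3 -0.2 1 9.7 18.7 5 30; 0 0 0 0 0 0 30; 0 0 0 0 0 0 30"
}}

```text
time_s: 7.25
tcp_pos: [0.5302, 0.3117, 0.1256]
orientation: [-0.003, 0.961, 0.453]
force: [-0.1, 0.3, -1.7]
finger_gap: 0.0436
```

```bash
python3 - <<'E'
from h import *
im,D,c,T=snap('wrist','w4')
v,u=np.mgrid[0:480,0:640]; P=deep(c,T,np.c_[u.ravel(),v.ravel()],D).reshape(480,640,3)
S=lambda q:np.c_[(q-PM)@ex,(q-PM)@ey,q[:,2]]
q=S(P.reshape(-1,3)); ok=D.ravel()>0
def show(n,m):
    k=q[m&ok]; print(n,len(k),'lo',np.percentile(k,1,0).round(4),'hi',np.percentile(k,99,0).round(4))
zt=Tool()[2,3]+.0345
show('held',(np.abs(q[:,2]-zt)<.004)&(q[:,0]>.11)&(q[:,0]<.18)&(np.abs(q[:,1]-.024)<.03))
show('mid',(np.abs(q[:,2]-.066)<.005)&(np.abs(q[:,0]-.097)<.027)&(np.abs(q[:,1]-.0245)<.025))
show('front',(np.abs(q[:,2]-.066)<.005)&(np.abs(q[:,0]-.04)<.027)&(np.abs(q[:,1]-.0245)<.025))
print('tcp',S(Tool()[:3,3][None]).round(4)); print((OD(35)-Tool()[:3,:3]).round(3))
plan(OD(35),PM+.1617*ex+.023*ey+[0,0,.0375],6)
E
```

```text
held 3390 lo [ 0.1213 -0.0048  0.1564] hi [0.1645 0.0528 0.164 ]
mid 4997 lo [0.0769 0.0057 0.0617] hi [0.1141 0.0429 0.0681]
front 2083 lo [0.0475 0.0088 0.0651] hi [0.0584 0.0411 0.0685]
tcp [[0.1621 0.0226 0.1257]]
[[-0.001 -0.003 -0.001]
 [ 0.003 -0.002  0.001]
 [ 0.     0.002  0.001]]
-0 -0 0 12 0.1 -8.5 |
-0 -0 0 12 0.1 -8.5 |
-0 -0 0 12 0.1 -8.5 |
-0 -0 0 12 0.1 -8.5 |
-0 -0 0 12.1 0.1 -8.4 |
-0 -0 0 12 0.1 -8.5 |
end [0.5297 0.312  0.0375]
```

Request:
{"api": "arm_command", "payload": {
  "increments": "0 0 0 12 0 -8.5 30; 0 0 0 12 0 -8.5 30; 0 0 0 12 0 -8.5 30; 0 0 0 12 0 -8.5 30; 0 0 0 12 0 -8.5 30; 0 0 0 12 0.3 -8.5 30; 0 0 0 0 0 0 30; 0 0 0 0 0 0 30"
}}

```text
time_s: 8.3
tcp_pos: [0.5299, 0.3128, 0.0376]
orientation: [-0.003, 0.96, 0.454]
force: [-0.2, -0.2, -1.4]
finger_gap: 0.044
```

Request:
{"api": "arm_command", "payload": {
  "increments": "0 0 0 0.8 0 -0.6 30; 0 0 0 0.8 0 -0.6 30; 0 0 0 0.8 0 -0.6 30; 0 0 0 0 0 0 30"
}}

```text
time_s: 8.8
tcp_pos: [0.5293, 0.3126, 0.0342]
orientation: [-0.003, 0.961, 0.455]
force: [0.1, -0.0, -0.9]
finger_gap: 0.0439
```

Request:
{"api": "arm_command", "payload": {
  "increments": "0 0 0 0.8 0 -0.6 30; 0 0 0 0 0 0 30; 0 0 0 0.8 0 -0.6 30; 0 0 0 0 0 0 30"
}}

```text
time_s: 9.3
tcp_pos: [0.5305, 0.3131, 0.0336]
orientation: [-0.003, 0.958, 0.454]
force: [-1.2, 1.2, 4.7]
finger_gap: 0.044
```

Request:
{"api": "arm_command", "payload": {
  "increments": "0 0 0 0 0 0 50; 0 0 0 0 0 0 60; 0 0 0 0 0 0 60; 0 0 0 -3 0 2 60; 0 0 0 -12 0 8.5 60; 0 0 0 -30 0 20 60; 0 0 0 -30 0 20 60; 0 0 0 -30 0 20 60; 0 0 0 -20 0 10 60; 0 0 0 0 0 0 60"
}}

```text
time_s: 10.55
tcp_pos: [0.5254, 0.3107, 0.1835]
orientation: [-0.004, 0.956, 0.453]
force: [-0.2, 0.1, -0.7]
finger_gap: 0.0599
```

```bash
python3 - <<'E'
from h import *
im,D,c,T=snap('wrist','w5')
v,u=np.mgrid[0:480,0:640]; P=deep(c,T,np.c_[u.ravel(),v.ravel()],D).reshape(480,640,3)
S=lambda q:np.c_[(q-PM)@ex,(q-PM)@ey,q[:,2]]
q=S(P.reshape(-1,3)); ok=D.ravel()>0
for n,x in (('back',.156),('mid',.0965),('front',.04)):
    m=(np.abs(q[:,2]-.066)<.006)&(np.abs(q[:,0]-x)<.026)&(np.abs(q[:,1]-.0245)<.0255)&ok; k=q[m]; print(n,len(k),'lo',np.percentile(k,1,0).round(4),'hi',np.percentile(k,99,0).round(4),'med',np.median(k,0).round(4))
# spoon grasp plan
b=np.radians(118.6); O=ori(b+np.pi,np.radians(15),b-np.pi/2); print(O.round(2))
g=np.array([.4757,-.3615,0])+.004*np.array([np.cos(b),np.sin(b),0]); print('g',g)
h=g+[0,0,.16]
plan(O,h,14)
E
```

```text
back 2116 lo [0.1365 0.0042 0.0604] hi [0.174  0.0414 0.068 ] med [0.1528 0.023  0.0666]
mid 3527 lo [0.078  0.0057 0.0605] hi [0.1151 0.043  0.0682] med [0.0947 0.0242 0.0666]
front 32 lo [0.0588 0.0206 0.0646] hi [0.0605 0.0297 0.0679] med [0.0594 0.0252 0.0662]
[[ 0.12  0.88  0.46]
 [-0.23  0.48 -0.85]
 [-0.97 -0.    0.26]]
g [ 0.47378523 -0.35798807  0.        ]
5.7 1.1 -2.6 -12.6 -41.2 -20.8 |
5.7 1.1 -2.6 -10.3 -43.6 -16.8 |
5.7 1.1 -2.6 -8 -45.5 -12.6 |
5.7 1.1 -2.6 -5.8 -46.9 -8.1 |
5.7 1.1 -2.6 -3.5 -47.7 -3.5 |
5.7 1.1 -2.6 -1.3 -47.9 1.2 |
5.7 1.1 -2.6 0.8 -47.5 6 |
5.7 1.1 -2.6 2.8 -46.6 10.7 |
5.7 1.1 -2.6 4.6 -45.1 15.3 |
5.7 1.1 -2.6 6.3 -43.1 19.9 |
5.7 1.1 -2.6 7.7 -40.7 24.2 |
5.7 1.1 -2.6 9 -37.6 28.2 |
5.7 1.1 -2.6 10.1 -34.2 32 |
5.7 1.1 -2.6 11 -30.5 35.3 |
end [ 0.4737 -0.358   0.1599]
```

Request:
{"api": "arm_command", "payload": {
  "increments": "5.7 1.1 -2.6 -12.6 -41.2 -20.8 40; 5.7 1.1 -2.6 -10.3 -43.6 -16.8 40; 5.7 1.1 -2.6 -8 -45.5 -12.6 40; 5.7 1.1 -2.6 -5.8 -46.9 -8.1 40; 5.7 1.1 -2.6 -3.5 -47.7 -3.5 40; 5.7 1.1 -2.6 -1.3 -47.9 1.2 40; 5.7 1.1 -2.6 0.8 -47.5 6 40; 5.7 1.1 -2.6 2.8 -46.6 10.7 40; 5.7 1.1 -2.6 4.6 -45.1 15.3 40; 5.7 1.1 -2.6 6.3 -43.1 19.9 40; 5.7 1.1 -2.6 7.7 -40.7 24.2 40; 5.7 1.1 -2.6 9 -37.6 28.2 40"
}}

```text
time_s: 12.1
tcp_pos: [0.4797, -0.2634, 0.1605]
orientation: [0.147, 1.265, -0.715]
force: [-0.2, 0.3, 0.1]
finger_gap: 0.0397
```

Request:
{"api": "arm_command", "payload": {
  "increments": "5.7 1.1 -2.6 10.1 -34.2 32 40; 5.7 1.1 -2.6 11 -30.5 35.3 40; 0 0 0 0 0 0 40; 0 0 0 0 0 0 40"
}}

```text
time_s: 12.6
tcp_pos: [0.4729, -0.3568, 0.1577]
orientation: [0.051, 1.312, -1.018]
force: [-0.2, -0.4, -0.6]
finger_gap: 0.04
```

```bash
python3 - <<'E'
from h import *
b=np.radians(118.6); O=ori(b+np.pi,np.radians(15),b-np.pi/2); g=np.array([.4738,-.358,0])
print((O-Tool()[:3,:3]).round(3),Tool()[:3,3])
Rc,pc=plan(O,g+[0,0,.07],4)
im,D,c,T=snap('wrist','w6')
p=lambda s,z:proj(c,T,[[.4757+s*np.cos(b),-.3615+s*np.sin(b),z]])[0].round(0)
for s,z in((.068,.007),(.026,.008),(0,.009),(-.07,.004)): print(s,p(s,z))
a=im[60:460,60:580]; cv2.imwrite('pics/w6c.png',a[:,:,::-1])
E
```

```text
[[-0.01   0.002 -0.001]
 [-0.01  -0.004  0.   ]
 [ 0.001 -0.013  0.003]] [ 0.47287228 -0.35682677  0.15770409]
0 -0.1 -0.2 21.3 -0.2 -5.2 |
0 -0.1 -0.2 21.3 -0.2 -5.3 |
0 -0.1 -0.2 21.3 -0.1 -5.3 |
0 -0.1 -0.2 21.2 0.1 -5.4 |
end [ 0.4738 -0.358   0.07  ]
0.068 [317. 109.]
0.026 [317. 160.]
0 [317. 189.]
-0.07 [317. 252.]
```

View pics/w6c.png

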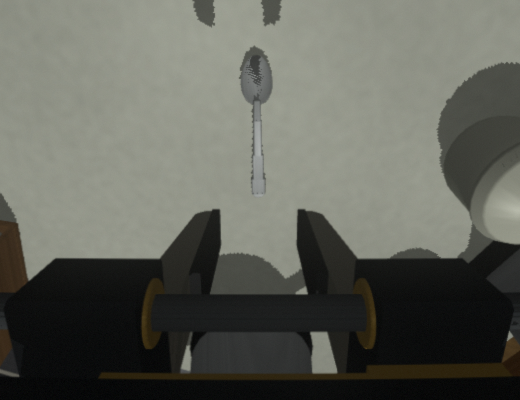

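The spoon lies centred between the fingers, with its tip at full-image (315,107) and its end at (319,254). That is within 2 px of prediction.

Request:
{"api": "arm_command", "payload": {
  "increments": "0 -0.1 -0.2 21.3 -0.2 -5.2 40; 0 -0.1 -0.2 21.3 -0.2 -5.3 40; 0 -0.1 -0.2 21.3 -0.1 -5.3 40; 0 -0.1 -0.2 21.2 0 -5.4 40; 0 0 0 19.5 0 -5.2 40; 0 0 0 19.5 0 -5.2 40; 0 0 0 19.5 0 -5.2 40; 0 0 0 0 0 0 40; 0 0 0 0 0 0 40"
}}

```text
time_s: 13.78
tcp_pos: [0.4753, -0.3596, 0.0124]
orientation: [0.001, 1.301, -1.069]
force: [-0.1, 0.7, -0.1]
finger_gap: 0.0401
```

Request:
{"api": "arm_command", "payload": {
  "increments": "0 0 0 3.5 0 -1 40; 0 0 0 3.5 0 -1 40; 0 0 0 0 0 0 40; 0 0 0 0 0 0 0; 0 0 0 0 0 0 0; 0 0 0 0 0 0 0; 0 0 0 0 0 0 0; 0 0 0 0 0 0 0; 0 0 0 0 0 0 0",
  "newtons": 15
}}

```text
time_s: 14.9
tcp_pos: [0.4749, -0.3599, 0.0043]
orientation: [-0.0, 1.302, -1.071]
force: [0.1, 1.0, -0.2]
finger_gap: 0.007
```

```bash
python3 - <<'E'
from h import *
im,D,c,T=load('wrist','w3')
S=lambda q:np.c_[(q-PM)@ex,(q-PM)@ey,q[:,2]]
print('spoon_in tip,end',S(plane(c,T,[(236,40),(290,204)],.022)).round(4))
T=Tool(); Rc,pc=plan(T[:3,:3],T[:3,3]+[0,0,.155],3)
O=OD(15.4); t=PM+.1085*ex-.0415*ey+[0,0,.15]; print(t)
plan(O,t,14,Rc,pc)
E
```

```text
spoon_in tip,end [[ 0.0389 -0.0913  0.022 ]
 [ 0.1752 -0.0833  0.022 ]]
0 0 0 -49.8 -0 13.7 |
0 0 0 -49.8 -0 13.7 |
0 0 0 -49.8 -0 13.8 |
end [ 0.4749 -0.3599  0.1593]
[0.51065623 0.23056904 0.15      ]
-6 0 1.7 -8.9 22.4 -34.7 |
-6 0 1.7 -8.1 26.2 -32.1 |
-6 0 1.7 -7.3 29.6 -29.2 |
-6 0 1.7 -6.4 32.7 -25.9 |
-6 0 1.7 -5.4 35.5 -22.4 |
-6 0 1.7 -4.3 37.7 -18.5 |
-6 0 1.7 -3.1 39.6 -14.5 |
-6 0 1.7 -2 41 -10.3 |
-6 0 1.7 -0.7 41.8 -5.9 |
-6 0 1.7 0.5 42.2 -1.5 |
-6 0 1.7 1.8 42.2 2.9 |
-6 0 1.7 3 41.5 7.3 |
-6 0 1.7 4.3 40.4 11.6 |
-6 0 1.7 5.4 38.9 15.7 |
end [0.5106 0.2305 0.15  ]
```

Request:
{"api": "arm_command", "payload": {
  "increments": "0 0 0 -5 0 1.3 0; 0 0 0 -46 0 12.5 0; 0 0 0 -49 0 13.5 0; 0 0 0 -49 0 13.5 0"
}}

```text
time_s: 15.4
tcp_pos: [0.4745, -0.3594, 0.1605]
orientation: [-0.0, 1.302, -1.071]
force: [0.6, -0.6, -0.5]
finger_gap: 0.0069
```

Request:
{"api": "arm_command", "payload": {
  "increments": "-6 0 1.7 -8.9 22.4 -34.7 0; -6 0 1.7 -8.1 26.2 -32.1 0; -6 0 1.7 -7.3 29.6 -29.2 0; -6 0 1.7 -6.4 32.7 -25.9 0; -6 0 1.7 -5.4 35.5 -22.4 0; -6 0 1.7 -4.3 37.7 -18.5 0; -6 0 1.7 -3.1 39.6 -14.5 0; -6 0 1.7 -2 41 -10.3 0; -6 0 1.7 -0.7 41.8 -5.9 0; -6 0 1.7 0.5 42.2 -1.5 0; -6 0 1.7 1.8 42.2 2.9 0; -6 0 1.7 3 41.5 7.3 0"
}}

```text
time_s: 16.9
tcp_pos: [0.5052, 0.1479, 0.1512]
orientation: [0.026, 1.296, 0.263]
force: [-0.1, 0.5, 0.1]
finger_gap: 0.007
```

Request:
{"api": "arm_command", "payload": {
  "increments": "-6 0 1.7 4.3 40 11.6 0; -6 0 1.7 5.4 38 15.7 0; 0 0 0 0 0 0 0; 0 0 0 0 0 0 0"
}}

```text
time_s: 17.4
tcp_pos: [0.5107, 0.2292, 0.1495]
orientation: [0.026, 1.295, 0.477]
force: [0.8, -0.5, -0.2]
finger_gap: 0.007
```

```bash
python3 - <<'E'
from h import *
S=lambda q:np.c_[(q-PM)@ex,(q-PM)@ey,q[:,2]]
T=Tool(); print(S(T[:3,3][None]),(OD(15.4)-T[:3,:3]).round(3),ctrl.sense()['finger_gap'])
im,D,c,T=snap('wrist','w7')
cv2.imwrite('pics/w7c.png',im[0:400,40:640,::-1])
E
```

```text
[[ 0.10792777 -0.04275432  0.14946434]] [[-0.004 -0.006 -0.002]
 [-0.007 -0.003  0.009]
 [-0.002 -0.007 -0.006]] 0.006977577364609975
```

View pics/w7c.png

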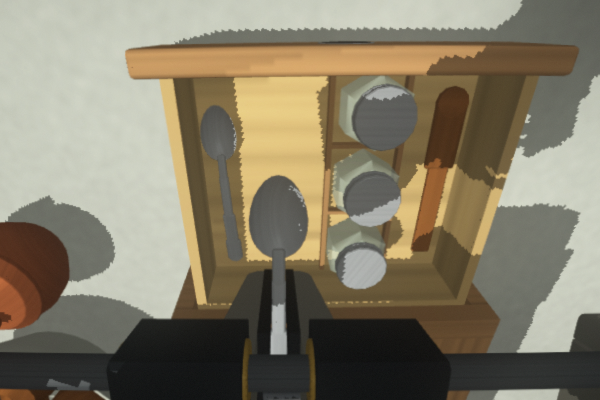

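The crop shows all three jars seated and the spoon held level, with its bowl at (278,215) towards the drawer's front. The spoon already in the drawer runs from tip (216,106) to end (236,258).

```bash
python3 - <<'E'
from h import *
S=lambda q:np.c_[(q-PM)@ex,(q-PM)@ey,q[:,2]]
im,D,c,T=load('wrist','w7')
f=lambda *p:np.array(p)+[40,0]
g=lambda n,z,*p: print(n,S(plane(c,T,f(*p),z)).round(4).tolist())
g('spoon_in',.022,(216,106),(236,260))
g('spoon_in axis bowl/neck/end',.022,(218,132),(223,165),(234,250))
g('panel outer top',.078,(127,52),(577,48))
g('rib R',.026,(332,80),(323,265))
g('held tip',Tool()[2,3]+.002,(278,177)); g('held neck',Tool()[2,3]+.004,(279,252))
g('lids',.068,(384,117),(372,199),(361,265))
v,u=np.mgrid[0:480,0:640]; P=deep(c,T,np.c_[u.ravel(),v.ravel()],D)
q=S(P); m=(D.ravel()>0)&(np.abs(q[:,1]+.086)<.016)&(q[:,2]>.0195)&(q[:,2]<.035)&(q[:,0]>.03)&(q[:,0]<.182); k=q[m]; print(len(k),k[:,0].min(),k[:,0].max())
for a in np.arange(.035,.18,.015):
    j=k[np.abs(k[:,0]-a)<.004]; print(a.round(3),len(j),j.mean(0).round(4) if len(j) else '')
E
```

```text
spoon_in [[0.0391, -0.0883, 0.022], [0.1763, -0.0829, 0.022]]
spoon_in axis bowl/neck/end [[0.0581, -0.0886, 0.022], [0.0843, -0.087, 0.022], [0.1652, -0.0839, 0.022]]
panel outer top [[0.0003, -0.1252, 0.078], [-0.0015, 0.1235, 0.078]]
rib R [[0.0216, -0.0046, 0.026], [0.1802, -0.0019, 0.026]]
held tip [[0.0456, -0.0434, 0.1514]]
held neck [[0.0822, -0.0433, 0.1534]]
lids [[0.0384, 0.0232, 0.068], [0.0943, 0.0227, 0.068], [0.1508, 0.0214, 0.068]]
2068 0.037755216388801076 0.17775770286482867
0.035 19 [ 0.0385 -0.0893  0.0239]
0.05 169 [ 0.0498 -0.0901  0.0217]
0.065 169 [ 0.0653 -0.0897  0.0217]
0.08 128 [ 0.079  -0.088   0.0254]
0.095 91 [ 0.095  -0.0865  0.0282]
0.11 85 [ 0.1099 -0.0859  0.0277]
0.125 84 [ 0.1252 -0.0853  0.0276]
0.14 88 [ 0.1401 -0.0846  0.0257]
0.155 99 [ 0.1553 -0.0841  0.0234]
0.17 92 [ 0.1699 -0.0836  0.0214]
```

```bash
python3 - <<'E'
from h import *
O=R.from_euler('z',1.8,degrees=True).as_matrix()@OD(15.4)
plan(O,PM+.107*ex-.044*ey+[0,0,.028],8)
E
```

```text
-0.3 0 0 14.6 -0.2 -4.2 |
-0.3 0 0 14.6 -0.2 -4.2 |
-0.3 0 0 14.6 -0.2 -4.2 |
-0.3 0 0 14.6 -0.2 -4.2 |
-0.3 0 0 14.6 -0.1 -4.3 |
-0.3 0 0 14.5 -0.1 -4.2 |
-0.3 0 0 14.6 -0.1 -4.3 |
-0.3 0 0 14.5 -0.1 -4.2 |
end [0.5105 0.2276 0.028 ]
```

Request:
{"api": "arm_command", "payload": {
  "increments": "-0.3 0 0 14.6 -0.2 -4.2 0; -0.3 0 0 14.6 -0.2 -4.2 0; -0.3 0 0 14.6 -0.2 -4.2 0; -0.3 0 0 14.6 -0.2 -4.2 0; -0.3 0 0 14.6 -0.1 -4.3 0; -0.3 0 0 14.5 -0.1 -4.2 0; -0.3 0 0 14.6 -0.1 -4.3 0; -0.3 0 0 14.5 -0.1 -4.2 0; 0 0 0 0 0 0 0; 0 0 0 0 0 0 0"
}}

```text
time_s: 18.7
tcp_pos: [0.511, 0.2285, 0.0284]
orientation: [-0.016, 1.294, 0.478]
force: [0.5, 0.3, -0.0]
finger_gap: 0.007
```

Request:
{"api": "arm_command", "payload": {
  "increments": "0 0 0 1.5 0 -0.4 0; 0 0 0 1.5 0 -0.4 0; 0 0 0 0 0 0 0"
}}

```text
time_s: 19.08
tcp_pos: [0.5106, 0.2285, 0.025]
orientation: [-0.015, 1.295, 0.478]
force: [0.2, 0.5, -0.4]
finger_gap: 0.0072
```

Request:
{"api": "arm_command", "payload": {
  "increments": "0 0 0 1 0 -0.3 0; 0 0 0 1 0 -0.3 0; 0 0 0 0 0 0 0"
}}

```text
time_s: 19.45
tcp_pos: [0.5105, 0.2284, 0.0227]
orientation: [-0.014, 1.295, 0.479]
force: [0.3, -0.2, -0.5]
finger_gap: 0.0069
```

Request:
{"api": "arm_command", "payload": {
  "increments": "0 0 0 0.7 0 -0.2 0; 0 0 0 0 0 0 0"
}}

```text
time_s: 19.7
tcp_pos: [0.5107, 0.2284, 0.0222]
orientation: [-0.015, 1.295, 0.478]
force: [-1.0, 0.3, 0.0]
finger_gap: 0.0074
```

Request:
{"api": "arm_command", "payload": {
  "increments": "0 0 0 0.6 0 -0.2 0; 0 0 0 0 0 0 0; 0 0 0 0 0 0 11; 0 0 0 0 0 0 16; 0 0 0 0 0 0 16; 0 0 0 -5 0 1.4 16; 0 0 0 -20 0 5.4 16; 0 0 0 -40 0 11 16; 0 0 0 -40 0 11 16; 0 0 0 -35 0 9 16; 0 0 0 0 0 0 16; 0 0 0 0 0 0 16"
}}

```text
time_s: 21.2
tcp_pos: [0.5081, 0.228, 0.1655]
orientation: [-0.013, 1.296, 0.48]
force: [-0.8, -0.1, -0.2]
finger_gap: 0.0159
```

```bash
python3 - <<'E'
from h import *
S=lambda q:np.c_[(q-PM)@ex,(q-PM)@ey,q[:,2]]
im,D,c,T=snap('wrist','w8')
cv2.imwrite('pics/w8c.png',im[0:400,40:640,::-1])
v,u=np.mgrid[0:480,0:640]; P=deep(c,T,np.c_[u.ravel(),v.ravel()],D)
q=S(P)
for yc in(-.086,-.045):
    m=(D.ravel()>0)&(np.abs(q[:,1]-yc)<.018)&(q[:,2]>.0195)&(q[:,2]<.035)&(q[:,0]>.025)&(q[:,0]<.182); k=q[m]; print(yc,len(k),k[:,0].min(),k[:,0].max())
    for a in np.arange(.035,.18,.02):
        j=k[np.abs(k[:,0]-a)<.004]; print(a.round(3),len(j),j.mean(0).round(4) if len(j) else '')
print(ctrl.sense()['tcp_pos'])
E
```

```text
-0.086 2220 0.03817338913144154 0.18189591710003916
0.035 7 [ 0.0386 -0.0889  0.0241]
0.055 124 [ 0.0549 -0.0904  0.0218]
0.075 255 [ 0.0748 -0.0893  0.023 ]
0.095 106 [ 0.0952 -0.0907  0.0277]
0.115 102 [ 0.115  -0.0908  0.0275]
0.135 107 [ 0.135  -0.0895  0.0266]
0.155 118 [ 0.1554 -0.0886  0.0243]
0.175 87 [ 0.1745 -0.0886  0.0227]
-0.045 1784 0.04498805194090781 0.18183210530057692
0.035 0 
0.055 169 [ 0.0546 -0.0459  0.0215]
0.075 183 [ 0.0755 -0.0456  0.0216]
0.095 66 [ 0.095  -0.0448  0.0275]
0.115 73 [ 0.1149 -0.0442  0.0279]
0.135 82 [ 0.1351 -0.0435  0.0274]
0.155 68 [ 0.1548 -0.0428  0.0247]
0.175 91 [ 0.175  -0.0415  0.0218]
[0.5076513  0.227894   0.16475982]
```

View pics/w8c.png

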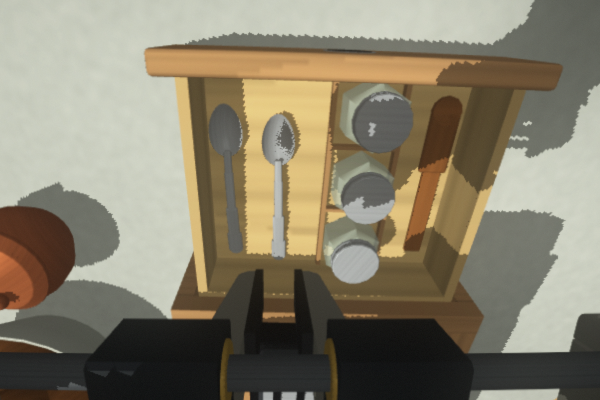

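The spoon lies flat beside the other, at (280,113) to (279,257), bowl to the front, parallel and about 42 mm apart. It sits about 5 mm deeper lengthwise. The jars are level, so next is the skim.

```bash
python3 - <<'E'
from h import *
O=OD(35); Rc,pc=plan(O,PM+.033*ex+.0235*ey+[0,0,.12],5)
plan(O,PM+.033*ex+.0235*ey+[0,0,.0795],3,Rc,pc)
E
```

```text
0.4 -3.9 -0.1 4.8 13.7 -15.8 |
0.4 -3.9 -0.1 3.7 13.6 -16.1 |
0.4 -3.9 -0.1 2.6 13.5 -16.5 |
0.4 -3.9 -0.1 1.5 13.4 -16.7 |
0.4 -3.9 -0.1 0.3 13.3 -16.8 |
end [0.4142 0.2554 0.12  ]
-0.1 0 -0 11 -0.1 -7.8 |
-0.1 0 -0 11.1 -0 -7.8 |
-0.1 0 -0 11 -0 -7.7 |
end [0.4142 0.2554 0.0795]
```

Request:
{"api": "arm_command", "payload": {
  "increments": "0.4 -3.9 -0.1 4.8 13.7 -15.8 0; 0.4 -3.9 -0.1 3.7 13.6 -16.1 0; 0.4 -3.9 -0.1 2.6 13.5 -16.5 0; 0.4 -3.9 -0.1 1.5 13.4 -16.7 0; 0.4 -3.9 -0.1 0.3 13.3 -16.8 0; 0 0 0 0 0 0 0; 0 0 0 11 0 -7.8 0; 0 0 0 10 0 -7 0; 0 0 0 9 0 -6 0; 0 0 0 0 0 0 0; 0 0 0 0 0 0 0"
}}

```text
time_s: 22.62
tcp_pos: [0.4163, 0.2559, 0.0855]
orientation: [0.005, 0.954, 0.462]
force: [-0.2, -0.3, -0.2]
finger_gap: 0.0002
```

```bash
python3 - <<'E'
from h import *
T=Tool(); d=T[:3,3]-PM; print(d@ex,d@ey,d[2],np.degrees(np.arccos(-T[2,0])))
plan(OD(35),PM+.033*ex+.0235*ey+[0,0,.079],1)
plan(OD(35),PM+.163*ex+.0235*ey+[0,0,.079],16)
E
```

```text
0.03512445728083208 0.023024410550914764 0.08548471929294565 35.32287809610727
-0.2 0.3 -0.1 4.1 0.5 -5.5 |
end [0.4142 0.2554 0.079 ]
-0 0 -0 5 0 6.3 |
-0 0 -0 4.9 0 6.3 |
-0 0 -0 5 0 6.3 |
-0 0 -0 4.9 0 6.3 |
-0 0 -0 5 0.1 6.3 |
-0 0 -0 4.9 0 6.3 |
-0 0 -0 5 0.1 6.3 |
-0 0 -0 4.9 0 6.3 |
-0 0 -0 5 0.1 6.3 |
-0 0 -0 4.9 0 6.3 |
-0 0 -0 5 0.1 6.3 |
-0 0 -0 4.9 0 6.3 |
-0 0 -0 5 0.1 6.2 |
-0 0 -0 4.9 0 6.3 |
-0 0 -0 5 0.1 6.2 |
-0 0 -0 4.9 0 6.3 |
end [0.5307 0.3129 0.079 ]
```

Request:
{"api": "arm_command", "payload": {
  "increments": "0 0 0 4 0.5 -5.5 0; 0 0 0 0 0 0 0; 0 0 0 4.6 0 6.5 0; 0 0 0 4.6 0 6.5 0; 0 0 0 4.6 0 6.5 0; 0 0 0 4.6 0 6.5 0; 0 0 0 4.6 0 6.5 0; 0 0 0 4.6 0 6.5 0; 0 0 0 4.6 0 6.5 0; 0 0 0 4.6 0 6.5 0"
}}

```text
time_s: 23.88
tcp_pos: [0.4711, 0.2838, 0.0786]
orientation: [0.005, 0.955, 0.462]
force: [-0.2, -0.0, -0.0]
finger_gap: 0.0006
```

```bash
python3 - <<'E'
from h import *
T=Tool(); d=T[:3,3]-PM; print(d@ex,d@ey,d[2],ctrl.sense()['force'])
plan(OD(35),PM+.164*ex+.0235*ey+[0,0,.079],8)
E
```

```text
0.09663977545952049 0.023701719935987638 0.07855829014065346 [-0.17879758 -0.03500558 -0.00061482]
-0 0 -0 4.8 -0 6.9 |
-0 0 -0 4.8 -0 6.9 |
-0 0 -0 4.8 -0 6.9 |
-0 0 -0 4.8 -0 6.9 |
-0 0 -0 4.8 -0 6.9 |
-0 0 -0 4.9 -0 6.9 |
-0 0 -0 4.8 -0.1 6.9 |
-0 0 -0 4.9 -0 6.9 |
end [0.5316 0.3134 0.079 ]
```

Request:
{"api": "arm_command", "payload": {
  "increments": "0 0 0 4.8 0 6.9 0; 0 0 0 4.8 0 6.9 0; 0 0 0 4.8 0 6.9 0; 0 0 0 4.8 0 6.9 0; 0 0 0 4.8 0 6.9 0; 0 0 0 4.8 0 6.9 0; 0 0 0 4.8 0 6.9 0; 0 0 0 4.8 0 6.8 0; 0 0 0 0 0 0 0; 0 0 0 0 0 0 0"
}}

```text
time_s: 25.12
tcp_pos: [0.5307, 0.3132, 0.0789]
orientation: [0.006, 0.955, 0.462]
force: [-0.8, 0.4, 0.8]
finger_gap: 0.0009
```

```bash
python3 - <<'E'
from h import *
T=Tool(); d=T[:3,3]-PM; print(d@ex,d@ey,d[2],ctrl.sense()['force'])
O=OD(35)
Rc,pc=plan(O,T[:3,3]+[0,0,.06],2)
# to in front of panel: fingertips at height .046
Rc,pc=plan(O,PM-.06*ex+[0,0,.139],6,Rc,pc)
Rc,pc=plan(O,PM-.06*ex+[0,0,.05],4,Rc,pc)
E
```

```text
0.16306442136489877 0.023662906428023402 0.07887499646402073 [-0.83734202  0.40147769  0.78041039]
-0.1 0.1 -0.1 -24.5 0.1 17.3 |
-0.1 0.1 -0.1 -24.5 0 17.3 |
end [0.5307 0.3131 0.1389]
0 0 0 -21.4 -4 -30.4 |
0 0 0 -21.4 -3.9 -30.4 |
0 0 0 -21.4 -4 -30.4 |
0 0 0 -21.4 -3.9 -30.4 |
0 0 0 -21.3 -4 -30.4 |
0 0 0 -21.4 -3.9 -30.5 |
end [0.3412 0.1931 0.139 ]
0 0 0 18.2 0 -12.8 |
0 0 0 18.2 0 -12.8 |
0 0 0 18.2 0.1 -12.8 |
0 0 0 18.3 0 -12.7 |
end [0.3412 0.1931 0.05  ]
```

Request:
{"api": "arm_command", "payload": {
  "increments": "0 0 0 -24.5 0 17.3 0; 0 0 0 -24.5 0 17.3 0; 0 0 0 -21.4 -4 -30.4 20; 0 0 0 -21.4 -4 -30.4 50; 0 0 0 -21.4 -4 -30.4 50; 0 0 0 -21.4 -4 -30.4 50; 0 0 0 -21.4 -4 -30.4 50; 0 0 0 -21.4 -4 -30.4 50; 0 0 0 18.2 0 -12.8 50; 0 0 0 18.2 0 -12.8 50; 0 0 0 18.2 0 -12.8 50; 0 0 0 18.2 0 -12.8 50"
}}

```text
time_s: 26.62
tcp_pos: [0.3667, 0.209, 0.0331]
orientation: [0.0, 0.968, 0.456]
force: [-0.6, -0.2, 0.2]
finger_gap: 0.0497
```

```bash
python3 - <<'E'
from h import *
T=Tool(); d=T[:3,3]-PM; print(d@ex,d@ey,d[2],ctrl.sense()['force'],ctrl.sense()['finger_gap'])
plan(OD(35),PM-.012*ex+[0,0,.048],6)
E
```

```text
-0.030140607600975353 0.0029459014455814076 0.033118141661123736 [-0.63378993 -0.16858083  0.23258907] 0.04965383539495291
-0 -0.1 0 -0.3 -0.5 3.9 |
-0 -0.1 0 -0.3 -0.5 3.9 |
-0 -0.1 0 -0.3 -0.5 3.9 |
-0 -0.1 0 -0.3 -0.5 3.9 |
-0 -0.1 0 -0.3 -0.4 3.9 |
-0 -0.1 0 -0.4 -0.5 3.9 |
end [0.3842 0.2144 0.048 ]
```

Request:
{"api": "arm_command", "payload": {
  "increments": "0 0 0 -7.5 -1.5 6.5 50; 0 0 0 -5 -1.5 6 50; 0 0 0 3 0 4.5 50; 0 0 0 2.3 0 3.3 50; 0 0 0 2.3 0 3.3 50; 0 0 0 2.3 0 3.3 50; 0 0 0 2.3 0 3.3 50"
}}

```text
time_s: 27.5
tcp_pos: [0.3901, 0.2174, 0.0507]
orientation: [0.002, 0.969, 0.458]
force: [-1.6, -0.4, 0.8]
finger_gap: 0.0502
```

```bash
python3 - <<'E'
from h import *
T=Tool(); d=T[:3,3]-PM; print(d@ex,d@ey,d[2],ctrl.sense()['force']@ex)
plan(OD(35),PM+.168*ex+[0,0,.048],26)
E
```

```text
-0.005444213316343846 0.00010712788881192336 0.05069803343119113 -1.5901363746019501
-0 -0 0 3.9 0 5.4 |
-0 -0 0 3.9 0 5.4 |
-0 -0 0 3.9 0 5.4 |
-0 -0 0 3.9 0 5.4 |
-0 -0 0 3.9 0 5.4 |
-0 -0 0 3.9 0 5.5 |
-0 -0 0 3.9 0 5.4 |
-0 -0 0 3.8 0 5.5 |
-0 -0 0 3.9 0 5.4 |
-0 -0 0 3.8 0 5.5 |
-0 -0 0 3.9 0 5.4 |
-0 -0 0 3.8 0 5.5 |
-0 -0 0 3.9 0 5.4 |
-0 -0 0 3.8 0 5.5 |
-0 -0 0 3.9 0 5.4 |
-0 -0 0 3.8 0 5.5 |
-0 -0 0 3.9 0 5.4 |
-0 -0 0 3.8 0 5.5 |
-0 -0 0 3.9 0 5.4 |
-0 -0 0 3.8 0 5.5 |
-0 -0 0 3.9 0.1 5.4 |
-0 -0 0 3.8 0 5.5 |
-0 -0 0 3.9 0.1 5.4 |
-0 -0 0 3.8 0 5.5 |
-0 -0 0 3.9 0.1 5.4 |
-0 -0 0 3.8 0 5.5 |
end [0.5457 0.2941 0.048 ]
```

Request:
{"api": "arm_command", "payload": {
  "increments": "0 0 0 1.5 0 2 50; 0 0 0 2.5 0 3.5 50; 0 0 0 3.5 0 5 50; 0 0 0 3.9 0 5.5 50; 0 0 0 3.9 0 5.5 50; 0 0 0 3.9 0 5.5 50; 0 0 0 3.9 0 5.5 50; 0 0 0 3.9 0 5.5 50; 0 0 0 3.9 0 5.5 50; 0 0 0 3.9 0 5.5 50; 0 0 0 3.9 0 5.5 50; 0 0 0 3.9 0 5.5 50"
}}

```text
time_s: 29.0
tcp_pos: [0.4567, 0.2498, 0.05]
orientation: [0.002, 0.968, 0.457]
force: [-1.9, -0.7, 0.9]
finger_gap: 0.0498
```

```bash
python3 - <<'E'
from h import *
T=Tool(); d=T[:3,3]-PM; print(d@ex,d@ey,d[2],ctrl.sense()['force'],ctrl.sense()['qpos'].round(2))
E
```

```text
0.06869423314020652 -0.0003595314990738781 0.05004208182187546 [-1.89382699 -0.734204    0.85277498] [ 0.16 -0.15  2.4   0.51  0.35 -2.3 ]
```

Request:
{"api": "arm_command", "payload": {
  "increments": "0 0 0 3.9 0 5.5 50; 0 0 0 3.9 0 5.5 50; 0 0 0 3.9 0 5.5 50; 0 0 0 3.9 0 5.5 50; 0 0 0 3.9 0 5.5 50; 0 0 0 3.9 0 5.5 50; 0 0 0 3.9 0 5.5 50; 0 0 0 3.9 0 5.5 50; 0 0 0 3.9 0 5.5 50; 0 0 0 3.9 0 5.5 50; 0 0 0 3.5 0 5 50; 0 0 0 2.5 0 3.5 50"
}}

```text
time_s: 30.5
tcp_pos: [0.5265, 0.2841, 0.0489]
orientation: [0.002, 0.968, 0.457]
force: [-1.8, -0.3, 0.6]
finger_gap: 0.0501
```

```bash
python3 - <<'E'
from h import *
T=Tool(); d=T[:3,3]-PM; print(d@ex,d@ey,d[2],ctrl.sense()['force'],ctrl.sense()['qpos'].round(2))
E
```

```text
0.14638931101160338 -0.0005354560402737018 0.048886101464449896 [-1.79362583 -0.29388627  0.62828689] [ 0.22  0.08  2.19  0.44  0.32 -2.19]
```

Request:
{"api": "arm_command", "payload": {
  "increments": "0 0 0 2.3 0 3.3 50; 0 0 0 2.3 0 3.3 50; 0 0 0 2.3 0 3.3 50; 0 0 0 2 0 2.8 50; 0 0 0 1.2 0 1.6 50; 0 0 0 0 0 0 50"
}}

```text
time_s: 31.25
tcp_pos: [0.5421, 0.2916, 0.0487]
orientation: [0.001, 0.968, 0.457]
force: [-0.3, -0.1, -0.2]
finger_gap: 0.0505
```

Request:
{"api": "arm_command", "payload": {
  "increments": "0 0 0 1.2 0 1.6 50; 0 0 0 1.2 0 1.6 50; 0 0 0 1.2 0 1.6 50; 0 0 0 0 0 0 50"
}}

```text
time_s: 31.75
tcp_pos: [0.5442, 0.2934, 0.0468]
orientation: [0.003, 0.974, 0.461]
force: [-25.3, -17.8, 22.1]
finger_gap: 0.0499
```

Request:
{"api": "arm_command", "payload": {
  "increments": "0 0 0 -2 0 -3 50; 0 0 0 -6 0 -8 50; 0 0 0 -12 0 -17 50; 0 0 0 -17 0 -24 50; 0 0 0 -20 0 -24 50; 0 0 0 -40 0 0 50; 0 0 0 -40 0 0 50; 0 0 0 0 0 0 50; 0 0 0 0 0 0 50"
}}

```text
time_s: 32.88
tcp_pos: [0.4213, 0.2324, 0.1178]
orientation: [0.002, 0.968, 0.457]
force: [0.6, -0.2, 0.4]
finger_gap: 0.05
```

```bash
python3 - <<'E'
from h import *
s=ctrl.sense(); print(s['force'],s['tcp_pos'])
im,D,c,T=snap('wrist','w9')
S=lambda q:np.c_[(q-PM)@ex,(q-PM)@ey,q[:,2]]
v,u=np.mgrid[0:480,0:640]; q=S(deep(c,T,np.c_[u.ravel(),v.ravel()],D)); ok=D.ravel()>0
m=ok&(q[:,2]>.02)&(q[:,2]<.07)&(np.abs(q[:,1])<.12)&(q[:,0]>.1)&(q[:,0]<.25); print('panel face x',np.median(q[m,0]),m.sum())
m=ok&(q[:,2]>.0735)&(q[:,2]<.082)&(np.abs(q[:,1])<.12)&(q[:,0]>.1)&(q[:,0]<.25); k=q[m]; print('panel top x',np.percentile(k[:,0],[2,50,98]),len(k))
for y0,y1 in((-.125,-.09),(.09,.125)):
    m=ok&(q[:,2]>.08)&(q[:,2]<.093)&(q[:,1]>y0)&(q[:,1]<y1)&(q[:,0]>.15)&(q[:,0]<.3); k=q[m]; print('stand face/top x',len(k),np.percentile(k[:,0],[2,20,50]) if len(k) else '')
im2,D2,c2,T2=snap('top','top1')
out=np.vstack([cv2.resize(im[:300],(600,281)),cv2.resize(im2[130:350,60:330],(367,299))[:, :] if 0 else cv2.copyMakeBorder(cv2.resize(im2[130:330,60:330],(405,300)),0,0,0,195,cv2.BORDER_CONSTANT)])
cv2.imwrite('pics/fin.png',out[:,:,::-1])
E
```

```text
[ 0.63901173 -0.22677043  0.41148339] [0.42127329 0.23239368 0.11780358]
panel face x 0.17292533470401553 6273
panel top x [0.17226798 0.18447436 0.18986207] 1831
stand face/top x 22 [0.28741273 0.28991008 0.29283508]
stand face/top x 8 [0.29033092 0.29158051 0.2939575 ]
```

View pics/fin.png

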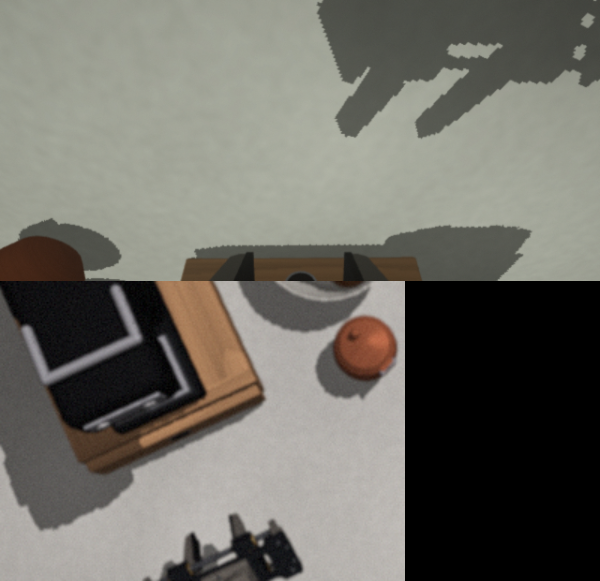

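The final view shows the drawer shut, its panel parallel to the stand's front, and nothing disturbed. I'll check the travel numerically with the top camera.

```bash
python3 - <<'E'
from h import *
S=lambda q:np.c_[(q-PM)@ex,(q-PM)@ey,q[:,2]]
v,u=np.mgrid[0:480,0:640]
for t,x0 in(('top0',0),('top1',.174)):
    im,D,c,T=load('top',t); P=deep(c,T,np.c_[u.ravel(),v.ravel()],D); q=S(P)
    # front silhouette: first x where z>0.06, in y strips
    r=[]
    for y in np.arange(-.11,.12,.01):
        m=(np.abs(q[:,1]-y)<.005)&(np.abs(q[:,0]-x0)<.03)&(q[:,2]>.05)&(q[:,2]<.09)
        if m.sum()>3: r.append(q[m,0].min())
    print(t,len(r),np.median(r).round(4),np.round(r,3))
im0,D0,_,_=load('top','top0'); im1,D1,_,_=load('top','top1')
d=np.abs(im0.astype(int)-im1).sum(2); d=cv2.morphologyEx((d>90).astype(np.uint8),cv2.MORPH_OPEN,np.ones((3,3)))
n,l,st,ce=cv2.connectedComponentsWithStats(d); print([(s[:4].tolist()) for s in st[1:] if s[4]>25])
E
```

```text
top0 23 -0.0001 [ 0.001  0.     0.001  0.     0.     0.     0.     0.     0.     0.
 -0.001 -0.    -0.001 -0.    -0.    -0.001 -0.002 -0.002 -0.002 -0.002
 -0.002 -0.002 -0.002]
top1 23 0.1752 [0.176 0.176 0.176 0.176 0.176 0.175 0.175 0.176 0.176 0.175 0.175 0.175
 0.175 0.175 0.175 0.175 0.175 0.175 0.175 0.175 0.175 0.175 0.174]
[[128, 199, 144, 281], [134, 257, 9, 10], [396, 266, 26, 28], [458, 276, 27, 18], [260, 391, 5, 29], [0, 452, 34, 28], [175, 463, 18, 17], [244, 462, 18, 18]]
```

```bash
python3 -c "
from bench import ctrl
print(ctrl.job_done(), ctrl.sense()['time_s'])"
```

```text
the job is handed in; nothing more can be done
the job is handed in; nothing more can be done
```

The job is done and was handed in after about 33 s of robot time. I set the jar down upright in the back cell and laid the teaspoon beside the other one, its bowl to the front. I then skimmed the closed fingertips over the row from the front jar to the back one, about 7 mm above the rim, and pushed the drawer shut.

**Passed:**
- **Jar:** before shutting, its lid measured level with the two neighbouring lids.
- **Spoon:** flat, parallel to the other spoon and about 42 mm from it.
- **Skim:** no contact was felt.
- **Drawer:** travel measured about 175 mm of 176.
- **Bystanders:** the top camera shows only the drawer, the packed items and the arm changed.

**Not perfect:**
- **Spoon position:** it lies about 5 mm deeper in the drawer than its neighbour.
- **End of push:** the push force briefly reached about 31 N horizontally, plus 22 N upwards, when the drawer met its stop. That is firmer than I intended, with the fingertips doing the pushing.
- **Measurements:** the wrist and top cameras disagreed by 3 to 6 mm, so I placed the jar by measurements taken within one camera view. For the spoon I took a value between the two cameras.

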